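# Continue the brick mock-up in running bond

## Task

On the design studio's desk stands the start of a small brick wall: three bricks in the first course and one in the second. Carry it on in running bond with the two whole terracotta bricks from the desk: lay one flat in the empty place in the second course, centred over the bare joint between two bricks below, and the other as the third course, centred over the joint between the two second-course bricks. Set both straight along the wall and flush with its faces and let go of them; the grey brick and the half brick do not belong in it.

Things in the scene. Friction and masses are not known exactly. Their poses are not given: they have to be found in the camera images.
- brick_a_mid (a point): loose whole terracotta-red brick lying flat on the desk, 96 mm long (y), 46 mm wide (x), 40 mm high (z up), about 0.3 kg, three dark core holes on top; the point is its centre, 20 mm up. Its length lies within 30 degrees of world y. Not to be confused with the grey brick of the same size and the half-length (46 mm) terracotta brick nearby; finger room is free at its long faces
- brick_b_mid (a point): loose whole terracotta-red brick lying flat on the desk, 96 mm long (y), 46 mm wide (x), 40 mm high (z up), about 0.3 kg, three dark core holes on top; the point is its centre, 20 mm up. Same as the other whole brick, yaw likewise; either may go in either place
- low_place (a point): where the centre of the new second-course brick belongs, 72 mm above the desk (white base board 12 mm, first course 40 mm, half a brick). y along the wall (within 25 degrees of world y), x across, z up. The wall is fixed, its bricks are the same size, 10 mm open joints; the second-course brick already there is centred 106 mm from here towards -y. Board 100 x 336 mm
- top_place (a point): where the centre of the third-course brick belongs, 112 mm above the desk, over the middle brick of the first course: 53 mm along the wall (-y) from low_place and 40 mm higher; same axes. A brick rests here only once the one in low_place has been laid
There are look-alikes about, which are no part of the job. Leave any blue or yellow look-alike of the part that bears brick_b_mid alone. What is shaped like the part that bears brick_a_mid but pink or yellow is not meant.

How it is judged (in metres and radians):
At the end, for the whole second after the job is handed in: One whole terracotta brick lies in the empty second-course place and the other in the third-course place on top, each within 15 mm of its place along and across the wall and 10 mm in height, level (7 degrees) and within 12 degrees of the wall's line, released and at rest (((x of brick_a_mid in the frame of low_place between -0.015 and 0.015 m and y of brick_a_mid in the frame of low_place between -0.015 and 0.015 m and z of brick_a_mid in the frame of low_place between -0.01 and 0.01 m and angle between the y axis of brick_a_mid and the y axis of low_place, either way round below 0.21 rad and angle between each of brick_a_mid, brick_b_mid's own z axis and vertical below 0.12 rad and x of brick_b_mid in the frame of top_place between -0.015 and 0.015 m and y of brick_b_mid in the frame of top_place between -0.015 and 0.015 m and z of brick_b_mid in the frame of top_place between -0.01 and 0.01 m and angle between the y axis of brick_b_mid and the y axis of top_place, either way round below 0.21 rad) or (x of brick_b_mid in the frame of low_place between -0.015 and 0.015 m and y of brick_b_mid in the frame of low_place between -0.015 and 0.015 m and z of brick_b_mid in the frame of low_place between -0.01 and 0.01 m and angle between the y axis of brick_b_mid and the y axis of low_place, either way round below 0.21 rad and angle between each of brick_b_mid, brick_a_mid's own z axis and vertical below 0.12 rad and x of brick_a_mid in the frame of top_place between -0.015 and 0.015 m and y of brick_a_mid in the frame of top_place between -0.015 and 0.015 m and z of brick_a_mid in the frame of top_place between -0.01 and 0.01 m and angle between the y axis of brick_a_mid and the y axis of top_place, either way round below 0.21 rad)) and linear speed of each of brick_a, brick_b below 0.02 m/s); the robot touches nothing.
It also fails if it takes over 48 s, if anything falls off the work surface, if the arm or the gripper's body presses on something with over 40 N, if the wrist force passes 120 N, or if a joint passes its speed limit or range.

## Robot

A 6-joint arm with a two-finger parallel gripper is mounted at the origin on the work surface. World frame = base frame: x ahead of the robot, y to its left, z up, the work surface at z = 0. Lengths are in mm, angles in degrees, forces in N, time in s.
With the tool pointing down it reaches from about 300 to 850 mm from the base axis. Payload 4.2 kg.
Tool frame: the origin (TCP) lies at the very end of the fingers, on their centre line; the grasp point (between the pads) lies 19 mm behind it (env.grip_point_offset is the distance from the TCP to the grasp point, in mm); z points along the fingers, y is the line along which they close (so a half turn about z gives the same grasp; the last joint's range is limited). The gripper opens to 91 mm and grips with 3 to 60 N. Pads are 32 mm wide; open, the fingers measure 118 mm over their backs; the gripper's body (76 mm by 178 mm) begins 60 mm behind the grasp point.
Start: joints at [-67.265, 18.312, 89.639, -0, 72.044, -1.146], TCP at [232.786, -525.789, 213.976] pointing down, gripper open.
Joint ranges: [-177.97, 177.97], [-48.28, 115.42], [12.27, 149.76], [-77.06, 257.06], [2.81, 150.46], [-146.56, 146.56]. Speed limits (degrees/s): [147.25, 147.25, 180, 180, 180, 180].

## Interface

Orientations are given as [roll, pitch, yaw] about the fixed x, y, z axes, in that order (R = Rz(yaw) Ry(pitch) Rx(roll)).
In Python, from workcell import env gives the robot as it stands. The module is installed in compiled form; this text tells all that it offers.
- The arm moves only by the tool arm_command, never from a script. Its argument "rows" is a list of rows, each an object with "delta_pos": the shift along the tool's x, y, z in mm, a list of three; "roll": the turn about the tool's z in units of 5 degrees (1.0 is 5 degrees); "jaw": the opening in per cent of the stroke, from 0 (shut) to 100 (fully open). A call has 1 to 20 rows; each row is the pose to reach, as a shift and turn from the pose commanded when the call began, along the tool's axes at that moment; what a row does not reach only later rows make up. A row lasts 1/12 s, in which the tool goes at most 41.7 mm and 7.16 degrees, less where a joint would pass 70% of its speed; a pose out of reach is approached as far as the arm can. A call with a gripper value outside its range is refused whole. The fingers move at their own pace and stop on an object; "squeeze" is the grip in N (left out, the last holds). Time passes only in rows, so rows that repeat a pose let the fingers close. It gives the time, the measured TCP pose, the force, the opening and the grip force at its end, in the units of the state.
- env.state(): the state, without advancing time (a new reading comes with each control period).
- env.grab_frame(name): name is "scene" or "top" or "wrist"; returns a dict with "img" (420x560x3 uint8, blue, green, red), "z_map" (420x560 float32, mm along the optical axis (not along the pixel's ray), 0 where there is no reading), "fov_y" (degrees; the focal length in pixels is half the picture's height over the tangent of half this angle, whatever the lens; pixels are square), "cx", "cy" (the principal point, pixels), "dist" ([k1, k2, p1, p2, k3] as OpenCV has them; the pictures are not rectified), "R" (3x3) and "t" (3): a world point X has camera coordinates R X + t; the wrist camera has in their place "T_tool_cam" (4x4, takes a point from camera to tool coordinates, whose origin is the TCP and whose axes are the flange's). Camera axes: x right, y down, z forward; pixel columns grow to the right and rows downward; lengths in mm; the calibration is good to about 2 mm. A picture is of the moment at which its call begins: read the wrist's pose just before it.
- env.job_done(): hands the job in; it is judged then, once.
The state is a dict: "time_s": time; "qpos": joint angles; "qvel": joint speeds; "effort": joint torques, N m; "ee_pos": TCP position; "ee_rot": TCP orientation; "force": force on the tool from outside, world axes, zero at the start; "torque": the same for the moment, N m; "gripper_width": finger opening in mm; "gripper_force": force on a finger pad.
Only numpy, scipy, OpenCV 4.12 (cv2) and the standard library are available. Lean on these libraries where they do the work, as an engineer would, in place of code of your own. Each camera call takes 0.05 s, during which the arm holds its last target. There are 200 camera calls.

## Working session

There is one attempt and no reset: what is moved stays moved. The work goes in short steps, Python scripts to look and compute and a tool call to move; the robot and the scene stay as the last step left them, time stands still between calls to the robot, and variables do not carry over. Pictures are saved under pics/ and viewed, at most 10 in all, crops included, and the job is handed in when it is done.

Besides the shell and the picture viewer there is one more tool, called after ">>>" as name([rows], argument=value, ...), one row to a line, values as JSON. arm_command: Moves the arm, as the interface text tells. Its arguments: {"type":"object","properties":{"rows":{"type":"array"},"squeeze":{"type":"number"}},"required":["rows"]}

```bash
mkdir -p pics; cat > h.py <<'E'
import numpy as np, cv2
from workcell import env
from scipy.spatial.transform import Rotation as Rn
def K(f):
    h=f["img"].shape[0]; F=h/2/np.tan(np.radians(f["fov_y"])/2)
    return np.array([[F,0,f["cx"]],[0,F,f["cy"]],[0,0,1.]])
def cloud(f):
    """world xyz for each pixel (fixed cams)"""
    z=f["z_map"]; h,w=z.shape
    u,v=np.meshgrid(np.arange(w),np.arange(h))
    p=cv2.undistortPoints(np.stack([u,v],-1).reshape(-1,1,2).astype(np.float64),K(f),np.array(f["dist"],float)).reshape(h,w,2)
    c=np.dstack([p[...,0]*z,p[...,1]*z,z])
    return (c-np.array(f["t"]))@np.array(f["R"])
E
python3 - <<'E'
from h import *
s=env.state();print({k:np.round(v,2) for k,v in s.items()})
for n in("top","scene"):
    f=env.grab_frame(n);cv2.imwrite(f"pics/{n}0.png",f["img"]);np.save(n+"0.npy",f,allow_pickle=True)
    print(n,np.round(-np.array(f["R"]).T@f["t"]),f["dist"],(f["z_map"]>0).mean())
E
```

```text
{'time_s': np.float64(0.0), 'qpos': array([-67.27,  18.35,  89.7 ,  -0.  ,  72.04,  -1.15]), 'qvel': array([ 0.06,  0.04,  0.08, -0.05,  0.  , -0.08]), 'effort': array([  0.  , -41.25, -23.2 ,   0.07,   0.05,  -0.  ]), 'ee_pos': array([ 232.55, -525.34,  213.13]), 'ee_rot': array([-179.9 ,    0.  ,   23.88]), 'force': array([-0.2 , -0.41,  0.7 ]), 'torque': array([ 0.03, -0.02, -0.03]), 'gripper_force': np.float64(0.0), 'gripper_width': np.float64(90.91)}
top [ 354.  131. 1309.] [0.04067018 0.         0.         0.         0.        ] 0.9962117346938776
scene [916. -78. 838.] [-0.06155267  0.          0.          0.          0.        ] 0.9959821428571428
```

View pics/top0.png

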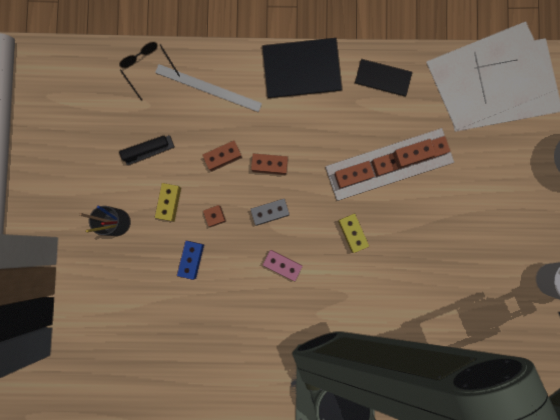

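View pics/scene0.png

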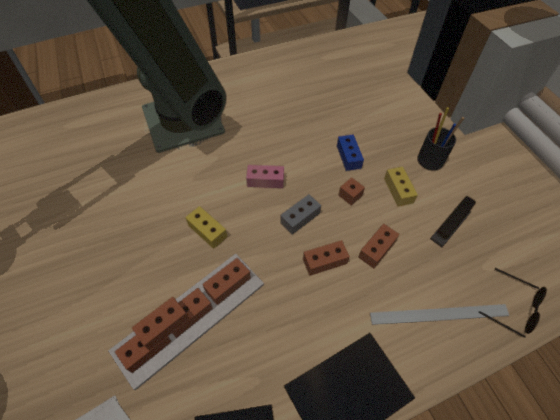

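The top view shows two whole terracotta bricks, at (222,155) and (269,163). Look-alikes are the grey brick (269,211), the half brick (213,216), yellow (167,202) and (353,233), blue (190,260), pink (282,265), and the fixed wall bricks at (355,175), (385,165) and (421,152). The two at (222,155) and (269,163) are the ones I want. Next I'll measure them and check a close crop.

```bash
cat > m.py <<'E'
from h import *
def rect(P,tag):
    (c,sz,a)=cv2.minAreaRect(P[:,:2].astype(np.float32))
    b=cv2.boxPoints((c,sz,a)); e=[b[1]-b[0],b[2]-b[1]]; l=max(e,key=np.linalg.norm); l=l*np.sign(l[1])
    yaw=np.degrees(np.arctan2(-l[0],l[1]))   # rotation of long axis from world y
    print(tag,"c",np.round(c,1),"mean",np.round(P.mean(0),1),"size",np.round(sorted(sz),1),"yaw",round(float(yaw),1),len(P))
    return np.array(c),yaw
def seg(f,zlo,zhi,box,tag,red=True,minn=60,C=None):
    C=cloud(f) if C is None else C; hsv=cv2.cvtColor(f["img"],cv2.COLOR_BGR2HSV)
    m=(C[...,2]>zlo)&(C[...,2]<zhi)&(C[...,0]>box[0])&(C[...,0]<box[1])&(C[...,1]>box[2])&(C[...,1]<box[3])
    if red: m&=((hsv[...,0]<14)|(hsv[...,0]>174))&(hsv[...,1]>110)
    m=cv2.morphologyEx(m.astype(np.uint8),cv2.MORPH_CLOSE,np.ones((3,3)))
    n,L,st,_=cv2.connectedComponentsWithStats(m)
    return [(st[i][:4],)+rect(C[(L==i)&(C[...,2]>zlo)],f"{tag}{i} px{st[i][:4]}") for i in range(1,n) if st[i][4]>minn]
E
python3 - <<'E'
from m import *
for n in("top","scene"):
    f=np.load(n+"0.npy",allow_pickle=True).item();C=cloud(f);B=(250,850,-450,600)
    m=(C[...,0]>300)&(C[...,0]<700)&(C[...,2]<9);print(n,"desk",np.median(C[m][:,2]))
    print("loose/..");seg(f,33,47,B,n)
    print("c1");seg(f,47,60,B,n)
    print("c2");seg(f,85,99,B,n)
    print("board");seg(f,6,18,(500,850,-300,150),n,red=False,minn=300)
f=np.load("top0.npy",allow_pickle=True).item()
cv2.imwrite("pics/crop0.png",cv2.resize(f["img"][120:280,140:460],None,fx=2.4,fy=2.4,interpolation=cv2.INTER_CUBIC))
E
```

```text
top desk -0.7243405527618949
loose/..
top1 px[203 141  38  29] c [479.  248.4] mean [602.6 312.6  41.3] size [ 94.9 329.5] yaw -62.7 590
top5 px[251 153  37  21] c [481.9 181.6] mean [582.2 182.9  43.5] size [ 97.2 256.7] yaw -88.9 593
top36 px[203 205  21  21] c [415.3 240.1] mean [438.9 328.7  43.5] size [ 58.5 243.6] yaw -15.5 281
c1
top1 px[431 137  19  20] c [511.1 -73.9] mean [ 632.4 -268.8   56.8] size [ 48.2 513. ] yaw 32.1 237
top2 px[373 154  26  21] c [489.5  -1.7] mean [ 582.1 -125.3   55.5] size [ 56.6 373.8] yaw 37.0 330
top3 px[336 162  38  26] c [485.1  35.5] mean [553.3 -43.2  61. ] size [ 71.5 315.2] yaw 41.1 529
c2
top1 px[396 140  40  27] c [507.9 -44.3] mean [ 604.7 -191.7   99.4] size [ 64.4 460.9] yaw 33.3 616
board
top1 px[283  70  60  27] c [604.2  64. ] mean [815.3  73.   16. ] size [164.2 496.8] yaw -88.9 1364
top2 px[355  71  57  25] c [600.4 -40.9] mean [ 823.5 -134.9   10.9] size [147.7 581.2] yaw 69.4 777
top52 px[326 127 122  70] c [548.8 -66.8] mean [ 583.2 -133.7   17. ] size [149.6 533.4] yaw 28.9 2152
scene desk 1.0665142169935207
loose/..
scene4 p
[... 651 characters left out ...]
mean [561.9 -45.3  54.8] size [ 99.7 387.3] yaw -87.4 878
scene12 px[172 288  39  46] c [ 739.3 -130.6] mean [ 592.6 -126.3   55.4] size [ 88.3 358.4] yaw -87.2 583
scene13 px[116 334  52  36] c [ 747.5 -157.3] mean [ 638.4 -258.7   55.3] size [ 86.4 363. ] yaw -51.4 673
c2
scene3 px[132 297  55  49] c [ 754.4 -145.5] mean [ 614.1 -193.2   96.5] size [ 96.  349.8] yaw -71.6 1206
board
scene1 px[120 257 143 133] c [668.7 -75.6] mean [ 618.8 -137.    16.1] size [341.  358.8] yaw -47.0 2889
scene9 px[284 344  85  66] c [835.5  31.3] mean [820.3  71.1  17.9] size [ 93.4 254.8] yaw 16.4 2632
scene13 px[194 404  79  16] c [ 824.  -103.2] mean [ 816.4 -105.8   15.7] size [ 85.3 171.3] yaw -48.1 744
```

View pics/crop0.png

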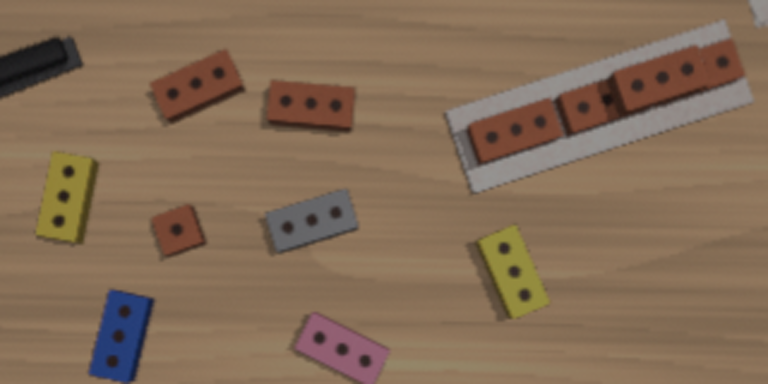

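The crop shows two three-hole terracotta bricks at (197,86) and (310,105). The half brick is at (178,230) and grey at (311,220). My fit includes pixels with no depth reading, so I'll fix that.

```bash
sed -i 's/&(C\[...,2\]>zlo)\],/\&(C[...,2]>zlo)\&(C[...,2]<zhi)],/' m.py
python3 - <<'E'
from m import *
for n in("top","scene"):
    f=np.load(n+"0.npy",allow_pickle=True).item();B=(250,850,-450,600)
    for nm,a,b in(("loose",33,47),("c1",47,60),("c2",85,99)):print(nm);seg(f,a,b,B,n)
    print("board");seg(f,6,18,(500,850,-310,150),n,red=False,minn=1000)
f=env.grab_frame("wrist");print(np.round(f["T_tool_cam"],3),f["fov_y"],f["dist"])
E
```

```text
loose
top1 px[203 141  38  29] c [603.4 313.1] mean [603.  312.9  39.1] size [47.  94.7] yaw 25.5 589
top5 px[251 153  37  21] c [583.3 183.2] mean [583.  183.1  39.2] size [46.  96.2] yaw -4.1 591
top36 px[203 205  21  21] c [439.2 329.6] mean [439.2 329.4  39. ] size [44.8 46.3] yaw -70.0 280
c1
top1 px[431 137  19  20] c [ 633. -269.] mean [ 633.6 -270.5   51.5] size [43.3 45.3] yaw -74.2 236
top2 px[373 154  26  21] c [ 583.2 -126.1] mean [ 582.8 -126.    51.7] size [44.2 54.8] yaw 19.2 328
top3 px[336 162  38  26] c [555.2 -44.9] mean [554.7 -44.4  51.5] size [45.1 94.2] yaw 18.2 524
c2
top1 px[396 140  40  27] c [ 607.2 -194.2] mean [ 606.3 -193.9   91.5] size [45.5 96.1] yaw 19.0 611
board
top1 px[283  70  60  27] c [816.9  69.2] mean [816.4  73.1  12.9] size [ 73.3 164.7] yaw 3.2 1316
top58 px[326 127 125  70] c [ 587.6 -148.6] mean [ 584.6 -138.2   11.4] size [109.6 339.6] yaw 19.7 2170
loose
scene4 px[340 178  25  21] c [441.4 329.2] mean [443.6 328.   40.6] size [45.6 48. ] yaw 20.2 284
scene10 px[361 224  38  39] c [606.4 312.6] mean [608.  310.9  41. ] size [46.  96.1] y
[... 639 characters left out ...]
6 334  52  36] c [ 629.  -243.7] mean [ 637.6 -259.3   52.9] size [46.3 92.8] yaw 19.4 669
c2
scene3 px[132 297  55  49] c [ 611.2 -193.3] mean [ 612.6 -193.8   92.8] size [47.7 96. ] yaw 18.4 1200
board
scene1 px[112 257 151 133] c [ 593.5 -143.7] mean [ 617.  -146.7   12.9] size [102.1 336.3] yaw 19.4 3056
scene8 px[284 344  85  66] c [816.6  68.9] mean [820.   71.7  15. ] size [ 69.  162.4] yaw 1.0 2558
[[-1.00000e-03 -9.69000e-01 -2.46000e-01  6.87320e+01]
 [ 1.00000e+00 -1.00000e-03 -1.00000e-03  9.07000e-01]
 [ 1.00000e-03 -2.46000e-01  9.69000e-01 -1.72262e+02]
 [ 0.00000e+00  0.00000e+00  0.00000e+00  1.00000e+00]] 64.92753048411778 [0.0008175 0.        0.        0.        0.       ]
```

```bash
cat >> h.py <<'E'
def go(x,y,z,yaw):
    s=env.state(); R=Rn.from_euler("xyz",s["ee_rot"],degrees=True).as_matrix()
    d=R.T@(np.array([x,y,z])-s["ee_pos"]); w=(yaw-s["ee_rot"][2]+180)%360-180
    print("t",round(s["time_s"],2),"pos",np.round(s["ee_pos"],1),np.round(s["ee_rot"],1),"q",np.round(s["qpos"]),"DELTA",np.round(d,1),"ROLL",round(-w/5,2))
def wcloud():
    s=env.state(); f=env.grab_frame("wrist"); T=np.array(f["T_tool_cam"])
    R=Rn.from_euler("xyz",s["ee_rot"],degrees=True).as_matrix()
    Rwc=R@T[:3,:3]; twc=R@T[:3,3]+s["ee_pos"]
    f["R"]=Rwc.T; f["t"]=-Rwc.T@twc
    return f,cloud(f)
E
python3 -c "
from h import *
go(575,183,215,86)"
```

```text
t 0.15 pos [ 232.6 -525.4  213.3] [-179.9   -0.    23.9] q [-67.  18.  90.   0.  72.  -1.] DELTA [ 599.8 -509.2   -1. ] ROLL -12.42
```

>>> arm_command([
  {"delta_pos": [300, -255, 0], "roll": -6, "jaw": 100},
  {"delta_pos": [300, -255, 0], "roll": -6, "jaw": 100},
  {"delta_pos": [300, -255, 0], "roll": -6, "jaw": 100},
  {"delta_pos": [300, -255, 0], "roll": -6, "jaw": 100},
  {"delta_pos": [300, -255, 0], "roll": -6, "jaw": 100},
  {"delta_pos": [300, -255, 0], "roll": -6, "jaw": 100},
  {"delta_pos": [300, -255, 0], "roll": -6, "jaw": 100},
  {"delta_pos": [300, -255, 0], "roll": -6, "jaw": 100},
  {"delta_pos": [300, -255, 0], "roll": -6, "jaw": 100},
  {"delta_pos": [600, -509, 0], "roll": -12.4, "jaw": 100},
  {"delta_pos": [600, -509, 0], "roll": -12.4, "jaw": 100},
  {"delta_pos": [600, -509, 0], "roll": -12.4, "jaw": 100},
  {"delta_pos": [600, -509, 0], "roll": -12.4, "jaw": 100},
  {"delta_pos": [600, -509, 0], "roll": -12.4, "jaw": 100},
  {"delta_pos": [600, -509, 0], "roll": -12.4, "jaw": 100},
  {"delta_pos": [600, -509, 0], "roll": -12.4, "jaw": 100},
  {"delta_pos": [600, -509, 0], "roll": -12.4, "jaw": 100},
  {"delta_pos": [600, -509, 0], "roll": -12.4, "jaw": 100},
  {"delta_pos": [600, -509, 0], "roll": -12.4, "jaw": 100},
  {"delta_pos": [600, -509, 0], "roll": -12.4, "jaw": 100},
])

```text
time_s: 1.82
ee_pos: [577.6, 188.5, 212.7]
ee_rot: [179.9, -0.2, 86.1]
force: [1.0, 0.1, -0.8]
gripper_width: 91.2
gripper_force: 0.0
```

>>> arm_command([
  {"delta_pos": [0, 0, 0], "roll": 0, "jaw": 100},
  {"delta_pos": [0, 0, 0], "roll": 0, "jaw": 100},
  {"delta_pos": [0, 0, 0], "roll": 0, "jaw": 100},
])

```text
time_s: 2.07
ee_pos: [574.8, 181.4, 213.8]
ee_rot: [-180.0, 0.0, 85.8]
force: [0.5, -0.5, -0.2]
gripper_width: 91.3
gripper_force: 0.0
```

```bash
python3 - <<'E'
from m import *
go(584.5,183.2,7,86)
f,C=wcloud()
seg(f,33,47,(250,850,-450,600),"w",C=C,minn=1000)
E
```

```text
t 2.07 pos [574.8 181.4 213.8] [-180.     0.    85.8] q [16. 21. 86. -0. 73. 21.] DELTA [  2.7   9.7 206.8] ROLL -0.03
w2 px[262   0  87 115] c [604.9 312.9] mean [604.1 313.9  41.4] size [46.4 95.9] yaw 25.8 4765
w3 px[103  19  66  68] c [440.8 329.3] mean [442.1 329.1  41.2] size [46.1 46.3] yaw -69.2 2606
w6 px[272 145  45  90] c [584.4 183.4] mean [584.7 185.9  41.3] size [45.9 96.4] yaw -4.3 3521
```

>>> arm_command([
  {"delta_pos": [2.5, 10, 40], "roll": 0, "jaw": 100},
  {"delta_pos": [2.5, 10, 80], "roll": 0, "jaw": 100},
  {"delta_pos": [2.5, 10, 115], "roll": 0, "jaw": 100},
  {"delta_pos": [2.5, 10, 145], "roll": 0, "jaw": 100},
  {"delta_pos": [2.5, 10, 170], "roll": 0, "jaw": 100},
  {"delta_pos": [2.5, 10, 188], "roll": 0, "jaw": 100},
  {"delta_pos": [2.5, 10, 199], "roll": 0, "jaw": 100},
  {"delta_pos": [2.5, 10, 205], "roll": 0, "jaw": 100},
  {"delta_pos": [2.5, 10, 205], "roll": 0, "jaw": 100},
  {"delta_pos": [2.5, 10, 205], "roll": 0, "jaw": 70},
  {"delta_pos": [2.5, 10, 205], "roll": 0, "jaw": 40},
  {"delta_pos": [2.5, 10, 205], "roll": 0, "jaw": 20},
  {"delta_pos": [2.5, 10, 205], "roll": 0, "jaw": 20},
  {"delta_pos": [2.5, 10, 205], "roll": 0, "jaw": 20},
  {"delta_pos": [2.5, 10, 205], "roll": 0, "jaw": 20},
  {"delta_pos": [2.5, 10, 205], "roll": 0, "jaw": 20},
  {"delta_pos": [2.5, 10, 205], "roll": 0, "jaw": 20},
], squeeze=30)

```text
time_s: 3.53
ee_pos: [585.4, 184.3, 9.1]
ee_rot: [-180.0, 0.0, 85.9]
force: [-0.6, -0.5, 1.5]
gripper_width: 46.1
gripper_force: 30.0
```

>>> arm_command([
  {"delta_pos": [0, 0, -20], "roll": 0, "jaw": 20},
  {"delta_pos": [0, 0, -50], "roll": 0, "jaw": 20},
  {"delta_pos": [0, 0, -90], "roll": 0, "jaw": 20},
  {"delta_pos": [0, 0, -130], "roll": 0, "jaw": 20},
  {"delta_pos": [0, 0, -160], "roll": 0, "jaw": 20},
  {"delta_pos": [-30, 1, -160], "roll": -0.5, "jaw": 20},
  {"delta_pos": [-65, 2, -160], "roll": -1, "jaw": 20},
  {"delta_pos": [-100, 3, -160], "roll": -2, "jaw": 20},
  {"delta_pos": [-135, 4, -160], "roll": -3, "jaw": 20},
  {"delta_pos": [-170, 5, -160], "roll": -4, "jaw": 20},
  {"delta_pos": [-205, 6, -160], "roll": -4.6, "jaw": 20},
  {"delta_pos": [-235, 8, -160], "roll": -4.6, "jaw": 20},
  {"delta_pos": [-260, 9, -160], "roll": -4.6, "jaw": 20},
  {"delta_pos": [-273, 9, -160], "roll": -4.6, "jaw": 20},
  {"delta_pos": [-278, 9, -160], "roll": -4.6, "jaw": 20},
  {"delta_pos": [-278, 9, -160], "roll": -4.6, "jaw": 20},
  {"delta_pos": [-278, 9, -160], "roll": -4.6, "jaw": 20},
])

```text
time_s: 4.95
ee_pos: [574.4, -92.5, 168.6]
ee_rot: [-180.0, -0.1, 108.9]
force: [0.3, -0.0, -3.4]
gripper_width: 45.9
gripper_force: 30.0
```

```bash
python3 - <<'E'
from m import *
s=env.state();print(s["gripper_width"],s["gripper_force"],s["force"])
go(574.7,-94,61,109)
f,C=wcloud();cv2.imwrite("pics/w1.png",f["img"])
B=(450,750,-400,100)
for a,b in((47,60),(85,99),(185,220),(140,185)):print(a);seg(f,a,b,B,"w",C=C,minn=500)
f=env.grab_frame("scene");print("s");[seg(f,a,b,B,"s") for a,b in((47,60),(85,99),(175,200))]
E
```

```text
45.90811404767816 29.99939739704132 [ 3.47419362e-01 -2.45698302e-03 -3.40434702e+00]
t 4.95 pos [574.4 -92.5 168.6] [-1.800e+02 -1.000e-01  1.089e+02] q [-10.  21.  93.   0.  67. -29.] DELTA [-1.600e+00 -1.000e-01  1.076e+02] ROLL -0.02
47
w1 px[257  91  54  78] c [552.  -30.1] mean [551.7 -29.3  53.5] size [44.6 63.7] yaw 19.2 3800
85
185
w1 px[233 174 105  95] c [566.8 -67.4] mean [565.2 -66.2 200.6] size [41.9 48.6] yaw -71.5 9569
w2 px[236 301  99  29] c [ 580.  -109.9] mean [ 580.  -109.5  200.9] size [16.6 46.4] yaw -70.8 2713
140
s
s1 px[208 259  42  41] c [563.3 -43. ] mean [569.2 -39.8  52.8] size [39.2 94.3] yaw 22.4 487
s2 px[172 291  38  43] c [ 594.3 -143.4] mean [ 592.8 -127.8   52.7] size [46.  92.5] yaw 18.5 528
s3 px[116 334  52  36] c [ 628.7 -243.1] mean [ 637.4 -259.4   53.1] size [46.2 94. ] yaw 19.2 657
s1 px[132 297  55  49] c [ 611.1 -193.5] mean [ 612.8 -194.    92.9] size [47.1 96.1] yaw 18.8 1191
s6 px[166 264  27  29] c [ 588.8 -127.7] mean [ 598.3 -126.7  192.9] size [21.4 46.8] yaw -71.5 176
```

View pics/w1.png

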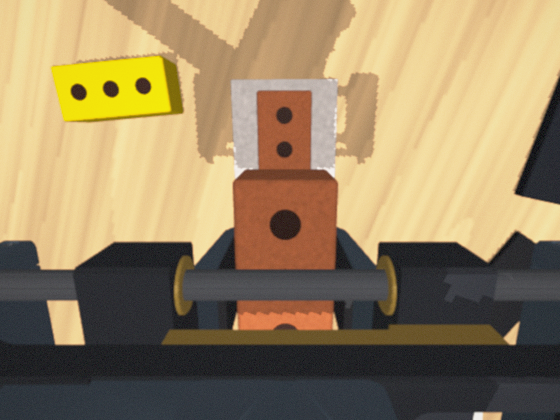

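The wrist view shows the held brick centred over the wall, with the first-course brick at (284,130) and the held brick's end at (285,175). Wall and brick line up, so I'll lower it.

>>> arm_command([
  {"delta_pos": [-2, 0, 25], "roll": 0, "jaw": 20},
  {"delta_pos": [-2, 0, 50], "roll": 0, "jaw": 20},
  {"delta_pos": [-2, 0, 72], "roll": 0, "jaw": 20},
  {"delta_pos": [-2, 0, 88], "roll": 0, "jaw": 20},
  {"delta_pos": [-2, 0, 98], "roll": 0, "jaw": 20},
  {"delta_pos": [-2, 0, 103], "roll": 0, "jaw": 20},
  {"delta_pos": [-2, 0, 105], "roll": 0, "jaw": 20},
  {"delta_pos": [-2, 0, 106], "roll": 0, "jaw": 20},
  {"delta_pos": [-2, 0, 107], "roll": 0, "jaw": 20},
  {"delta_pos": [-2, 0, 107], "roll": 0, "jaw": 20},
  {"delta_pos": [-2, 0, 107], "roll": 0, "jaw": 20},
])

```text
time_s: 5.97
ee_pos: [575.6, -95.6, 62.7]
ee_rot: [179.9, 0.0, 108.9]
force: [0.4, -0.2, -3.3]
gripper_width: 45.9
gripper_force: 30.0
```

>>> arm_command([
  {"delta_pos": [0, 0, 1], "roll": 0, "jaw": 20},
  {"delta_pos": [0, 0, 2], "roll": 0, "jaw": 20},
  {"delta_pos": [0, 0, 2], "roll": 0, "jaw": 20},
  {"delta_pos": [0, 0, 2], "roll": 0, "jaw": 20},
])

```text
time_s: 6.3
ee_pos: [575.6, -95.6, 61.1]
ee_rot: [179.9, 0.0, 108.9]
force: [-1.1, -0.0, 5.5]
gripper_width: 45.8
gripper_force: 30.0
```

>>> arm_command([
  {"delta_pos": [0, 0, 0], "roll": 0, "jaw": 60},
  {"delta_pos": [0, 0, 0], "roll": 0, "jaw": 80},
  {"delta_pos": [0, 0, 0], "roll": 0, "jaw": 80},
  {"delta_pos": [0, 0, 0], "roll": 0, "jaw": 100},
  {"delta_pos": [0, 0, 0], "roll": 0, "jaw": 100},
  {"delta_pos": [0, 0, -15], "roll": 0, "jaw": 100},
  {"delta_pos": [0, 0, -40], "roll": 0, "jaw": 100},
  {"delta_pos": [0, 0, -75], "roll": 0, "jaw": 100},
  {"delta_pos": [0, 0, -110], "roll": 0, "jaw": 100},
  {"delta_pos": [0, 0, -130], "roll": 0, "jaw": 100},
  {"delta_pos": [0, 0, -130], "roll": 0, "jaw": 100},
])

```text
time_s: 7.22
ee_pos: [578.1, -96.0, 195.3]
ee_rot: [179.5, 0.3, 108.9]
force: [0.5, -0.7, 0.7]
gripper_width: 91.2
gripper_force: 0.0
```

>>> arm_command([
  {"delta_pos": [30, 13, 0], "roll": -0.1, "jaw": 100},
  {"delta_pos": [65, 28, 0], "roll": -0.4, "jaw": 100},
  {"delta_pos": [100, 43, 0], "roll": -0.8, "jaw": 100},
  {"delta_pos": [135, 57, 0], "roll": -1.4, "jaw": 100},
  {"delta_pos": [170, 72, 0], "roll": -1.4, "jaw": 100},
  {"delta_pos": [205, 87, 0], "roll": -1.4, "jaw": 100},
  {"delta_pos": [240, 102, 0], "roll": -1.4, "jaw": 100},
  {"delta_pos": [275, 117, 0], "roll": -1.4, "jaw": 100},
  {"delta_pos": [310, 132, 0], "roll": -1.4, "jaw": 100},
  {"delta_pos": [340, 145, 0], "roll": -1.4, "jaw": 100},
  {"delta_pos": [362, 154, 0], "roll": -1.4, "jaw": 100},
  {"delta_pos": [377, 160, 0], "roll": -1.4, "jaw": 100},
  {"delta_pos": [377, 160, 0], "roll": -1.4, "jaw": 100},
  {"delta_pos": [377, 160, 0], "roll": -1.4, "jaw": 100},
  {"delta_pos": [377, 160, 0], "roll": -1.4, "jaw": 100},
])

```text
time_s: 8.47
ee_pos: [604.4, 311.6, 189.4]
ee_rot: [-179.9, 0.1, 115.8]
force: [0.1, -0.6, -0.4]
gripper_width: 91.2
gripper_force: 0.0
```

```bash
python3 - <<'E'
from m import *
go(605,313,9,115.7)
f,C=wcloud();seg(f,33,47,(450,850,-450,600),"w",C=C,minn=1000)
for n in("top","scene"):
    f=env.grab_frame(n);seg(f,85,99,(450,750,-400,100),n)
cv2.imwrite("pics/s2.png",f["img"][200:400,80:300].repeat(2,0).repeat(2,1))
E
```

```text
t 8.47 pos [604.4 311.6 189.4] [-1.799e+02  1.000e-01  1.158e+02] q [26. 29. 76. -0. 75.  1.] DELTA [  1.2   1.4 180.4] ROLL 0.03
w5 px[263 149  48  95] c [604.9 312.7] mean [604.  314.6  41.4] size [45.8 95.7] yaw 25.7 3980
top1 px[357 140  79  39] c [ 590.3 -146.1] mean [ 589.8 -145.1   91.4] size [ 45.4 198.7] yaw 18.8 1230
scene1 px[177 266  51  45] c [577.6 -96. ] mean [579.7 -96.6  92.7] size [47.5 96. ] yaw 19.0 1071
scene2 px[132 297  54  49] c [ 611.1 -193.6] mean [ 612.8 -194.1   92.8] size [46.6 95.2] yaw 18.0 1187
```

View pics/s2.png

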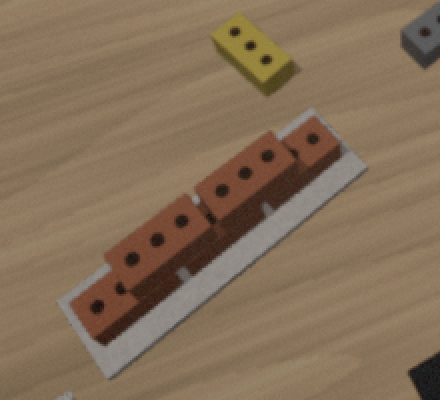

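The crop shows the new brick at (245,175) level and in line with its neighbour at (157,240). Its joint is about 3 mm tight, well inside tolerance. Next is the second brick.

>>> arm_command([
  {"delta_pos": [1, 1, 35], "roll": 0, "jaw": 100},
  {"delta_pos": [1, 1, 75], "roll": 0, "jaw": 100},
  {"delta_pos": [1, 1, 110], "roll": 0, "jaw": 100},
  {"delta_pos": [1, 1, 140], "roll": 0, "jaw": 100},
  {"delta_pos": [1, 1, 160], "roll": 0, "jaw": 100},
  {"delta_pos": [1, 1, 173], "roll": 0, "jaw": 100},
  {"delta_pos": [1, 1, 180], "roll": 0, "jaw": 100},
  {"delta_pos": [1, 1, 180], "roll": 0, "jaw": 100},
  {"delta_pos": [1, 1, 180], "roll": 0, "jaw": 70},
  {"delta_pos": [1, 1, 180], "roll": 0, "jaw": 40},
  {"delta_pos": [1, 1, 180], "roll": 0, "jaw": 20},
  {"delta_pos": [1, 1, 180], "roll": 0, "jaw": 20},
  {"delta_pos": [1, 1, 180], "roll": 0, "jaw": 20},
  {"delta_pos": [1, 1, 180], "roll": 0, "jaw": 20},
  {"delta_pos": [1, 1, 180], "roll": 0, "jaw": 20},
  {"delta_pos": [1, 1, 180], "roll": 0, "jaw": 20},
], squeeze=30)

```text
time_s: 9.95
ee_pos: [605.0, 314.4, 10.1]
ee_rot: [180.0, 0.0, 115.9]
force: [-0.5, -0.9, 0.3]
gripper_width: 45.5
gripper_force: 30.0
```

>>> arm_command([
  {"delta_pos": [0, 0, -20], "roll": 0, "jaw": 20},
  {"delta_pos": [0, 0, -50], "roll": 0, "jaw": 20},
  {"delta_pos": [0, 0, -90], "roll": 0, "jaw": 20},
  {"delta_pos": [0, 0, -130], "roll": 0, "jaw": 20},
  {"delta_pos": [0, 0, -165], "roll": 0, "jaw": 20},
  {"delta_pos": [0, 0, -185], "roll": 0, "jaw": 20},
  {"delta_pos": [0, 0, -185], "roll": 0, "jaw": 20},
  {"delta_pos": [0, 0, -185], "roll": 0, "jaw": 20},
])

```text
time_s: 10.62
ee_pos: [604.8, 314.2, 194.6]
ee_rot: [180.0, 0.0, 115.9]
force: [-1.1, 0.1, -4.6]
gripper_width: 46.0
gripper_force: 30.0
```

```bash
python3 -c "
from h import *
s=env.state();print(s['gripper_width'],s['force'])
go(592.5,-144.3,190,109)"
```

```text
45.98380359267763 [-1.08250566  0.14851948 -4.61626031]
t 10.62 pos [604.8 314.2 194.6] [180.    0.  115.9] q [26. 29. 76. -0. 75.  1.] DELTA [-407.2 -211.2    4.6] ROLL 1.38
```

>>> arm_command([
  {"delta_pos": [-25, -13, 2], "roll": 0.3, "jaw": 20},
  {"delta_pos": [-55, -28, 2], "roll": 0.6, "jaw": 20},
  {"delta_pos": [-90, -46, 2], "roll": 1, "jaw": 20},
  {"delta_pos": [-125, -65, 2], "roll": 1.4, "jaw": 20},
  {"delta_pos": [-160, -83, 2], "roll": 1.4, "jaw": 20},
  {"delta_pos": [-195, -101, 2], "roll": 1.4, "jaw": 20},
  {"delta_pos": [-230, -119, 2], "roll": 1.4, "jaw": 20},
  {"delta_pos": [-265, -138, 2], "roll": 1.4, "jaw": 20},
  {"delta_pos": [-300, -156, 2], "roll": 1.4, "jaw": 20},
  {"delta_pos": [-335, -174, 2], "roll": 1.4, "jaw": 20},
  {"delta_pos": [-365, -189, 2], "roll": 1.4, "jaw": 20},
  {"delta_pos": [-388, -201, 2], "roll": 1.4, "jaw": 20},
  {"delta_pos": [-401, -208, 2], "roll": 1.4, "jaw": 20},
  {"delta_pos": [-406, -211, 2], "roll": 1.4, "jaw": 20},
  {"delta_pos": [-406, -211, 2], "roll": 1.4, "jaw": 20},
  {"delta_pos": [-406, -211, 2], "roll": 1.4, "jaw": 20},
  {"delta_pos": [-406, -211, 2], "roll": 1.4, "jaw": 20},
])

```text
time_s: 12.03
ee_pos: [592.3, -141.3, 192.4]
ee_rot: [-180.0, -0.1, 109.0]
force: [1.4, -0.1, -3.5]
gripper_width: 45.8
gripper_force: 30.0
```

```bash
python3 - <<'E'
from m import *
s=env.state();print(s['gripper_width'],s['force'])
go(592.2,-143.2,104,109)
f,C=wcloud()
for a,b in((85,99),(200,240)):print(a);seg(f,a,b,(450,750,-400,100),"w",C=C,minn=500)
E
```

```text
45.845986946843546 [ 1.35789127 -0.05365239 -3.46125789]
t 12.03 pos [ 592.3 -141.3  192.4] [-1.80e+02 -1.00e-01  1.09e+02] q [-15.  22.  87.   0.  71. -34.] DELTA [-1.9 -0.6 88.4] ROLL -0.01
85
w1 px[256  92  57  78] c [569.9 -79.6] mean [569.7 -78.7  93.4] size [44.6 60.3] yaw 18.7 4021
200
w1 px[233 173 105  96] c [ 583.8 -116.9] mean [ 583.2 -115.1  222.9] size [41.9 50.6] yaw -71.3 9642
w2 px[236 301  98  29] c [ 598.  -159.2] mean [ 598.1 -158.8  223.6] size [17.  46.2] yaw -71.8 2675
```

>>> arm_command([
  {"delta_pos": [-1.5, 0, 20], "roll": 0, "jaw": 20},
  {"delta_pos": [-1.5, 0, 42], "roll": 0, "jaw": 20},
  {"delta_pos": [-1.5, 0, 60], "roll": 0, "jaw": 20},
  {"delta_pos": [-1.5, 0, 73], "roll": 0, "jaw": 20},
  {"delta_pos": [-1.5, 0, 81], "roll": 0, "jaw": 20},
  {"delta_pos": [-1.5, 0, 86], "roll": 0, "jaw": 20},
  {"delta_pos": [-1.5, 0, 88], "roll": 0, "jaw": 20},
  {"delta_pos": [-1.5, 0, 89], "roll": 0, "jaw": 20},
  {"delta_pos": [-1.5, 0, 89], "roll": 0, "jaw": 20},
  {"delta_pos": [-1.5, 0, 89], "roll": 0, "jaw": 20},
])

```text
time_s: 12.92
ee_pos: [593.5, -144.6, 104.8]
ee_rot: [179.9, 0.1, 108.9]
force: [-0.7, 0.6, -4.6]
gripper_width: 45.8
gripper_force: 30.0
```

>>> arm_command([
  {"delta_pos": [1, 0, 1], "roll": 0, "jaw": 20},
  {"delta_pos": [1, 0, 2], "roll": 0, "jaw": 20},
  {"delta_pos": [1, 0, 2.5], "roll": 0, "jaw": 20},
  {"delta_pos": [1, 0, 2.5], "roll": 0, "jaw": 20},
])

```text
time_s: 13.25
ee_pos: [592.8, -143.5, 102.1]
ee_rot: [180.0, 0.0, 108.9]
force: [-1.1, 0.9, 0.2]
gripper_width: 45.8
gripper_force: 30.0
```

Contact made (weight is unloaded). Releasing and rising clear.

>>> arm_command([
  {"delta_pos": [0, 0, 0.5], "roll": 0, "jaw": 20},
  {"delta_pos": [0, 0, 0.5], "roll": 0, "jaw": 60},
  {"delta_pos": [0, 0, 0.5], "roll": 0, "jaw": 80},
  {"delta_pos": [0, 0, 0.5], "roll": 0, "jaw": 100},
  {"delta_pos": [0, 0, 0.5], "roll": 0, "jaw": 100},
  {"delta_pos": [0, 0, 0.5], "roll": 0, "jaw": 100},
  {"delta_pos": [0, 0, -15], "roll": 0, "jaw": 100},
  {"delta_pos": [0, 0, -45], "roll": 0, "jaw": 100},
  {"delta_pos": [0, 0, -80], "roll": 0, "jaw": 100},
  {"delta_pos": [0, 0, -110], "roll": 0, "jaw": 100},
  {"delta_pos": [0, 0, -120], "roll": 0, "jaw": 100},
  {"delta_pos": [60, 0, -120], "roll": 0, "jaw": 100},
  {"delta_pos": [100, 0, -120], "roll": 0, "jaw": 100},
  {"delta_pos": [140, 0, -120], "roll": 0, "jaw": 100},
  {"delta_pos": [180, 0, -120], "roll": 0, "jaw": 100},
  {"delta_pos": [220, 0, -120], "roll": 0, "jaw": 100},
  {"delta_pos": [260, 0, -120], "roll": 0, "jaw": 100},
  {"delta_pos": [260, 0, -120], "roll": 0, "jaw": 100},
  {"delta_pos": [260, 0, -120], "roll": 0, "jaw": 100},
])

```text
time_s: 14.83
ee_pos: [507.2, 104.8, 220.9]
ee_rot: [-179.9, -0.0, 109.1]
force: [0.5, -0.7, -0.3]
gripper_width: 91.3
gripper_force: 0.0
```

```bash
python3 - <<'E'
from m import *
for n in("top","scene"):
    f=env.grab_frame(n);[seg(f,a,b,(450,750,-400,100),n) for a,b in((85,99),(122,140))]
cv2.imwrite("pics/s3.png",f["img"][200:400,80:300].repeat(2,0).repeat(2,1))
E
```

```text
top1 px[412 140  24  23] c [ 612.2 -209.6] mean [ 614.3 -220.1   91.4] size [44.7 65.5] yaw 19.0 260
top2 px[357 157  33  22] c [569.9 -86.4] mean [566.4 -78.   91.3] size [44.7 72.2] yaw 19.0 359
top1 px[379 142  42  28] c [ 591.4 -145.5] mean [ 590.3 -144.5  131.3] size [45.6 97.8] yaw 19.0 662
scene1 px[132 266  96  80] c [ 594.5 -144.7] mean [ 600.6 -151.9   92.6] size [ 48.2 199.3] yaw 18.4 1291
scene1 px[150 273  56  49] c [ 594.8 -143.2] mean [ 597.1 -143.3  132.4] size [46.9 95.4] yaw 19.3 1262
```

View pics/s3.png

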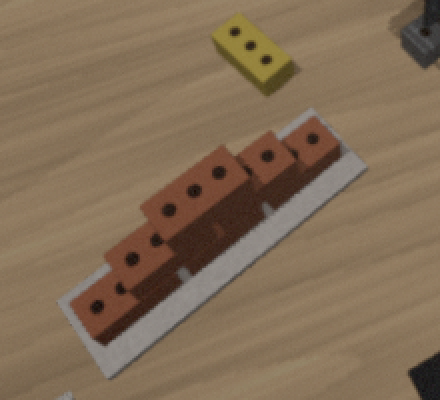

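The picture shows the third-course brick at (195,190), level and centred over the two second-course bricks. The numbers agree to within 3 mm, so I'm handing it in.

```bash
python3 -c "
from h import *
print(env.job_done())"
```

```text
the job is handed in; nothing more can be done
None
```

I laid and released both whole terracotta bricks, one in the empty second-course place and one as the third course, each about 3 mm or less off its place by the cameras, and handed the job in at about 15 s; no verdict was returned.

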